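# Release a sample tin from the two-lane gravity rack

## Task

At the paint tinting station a two-lane gravity rack keeps one sample tin waiting behind each gate: a long tin in one lane, a short tin in the other. With closed fingertips, press down the black paddle of the rocker lever over the long tin's lane and keep it down until the gate at the lever's other end has lifted and the long tin has rolled down to the end stop; then let the lever come back up so that the gate closes again. Leave the short tin behind its closed gate, do not touch either tin, and leave the cup and the mouse where they are.

Things in the scene. Friction and masses are not known exactly. Their poses are not given: they have to be found in the camera images.
- rack: Grey metal gravity rack, fixed, 285 mm along x, 216 mm wide, posts to 181 mm high. Origin on the table under it; +x runs down the slope, away from the robot (within 20 degrees), +y to the left lane. Two lanes, 96 mm wide, centred at y = 52 mm (left) and -52 mm (right), slope 0.17 rad to an end stop. A waiting tin's centre is at x 30, z 106 mm; released it rolls to x 145, z 86 mm within about 1 s.
- tin_long_center (a point): Centre of the long tin: a plain metal tin with a paper band, 44 mm diameter, 82 mm long, lying across its lane behind the gate (its axis along the rack's y). It may be in either lane.
- tin_short_center (a point): Centre of the short tin: same look and 44 mm diameter, but 46 mm long, lying in the other lane behind its gate.
- lever_left_pad (a point): Centre of the top of the left lever's black rubber paddle, 46 mm (along the lever) by 52 mm, at x -129, y 52, z 192 mm of the rack; free above. At rest it slopes 0.17 rad, robot side higher. The lever's level axle, along the rack's y, is 97 mm farther along the rack's x, 167 mm above the table; pressed, the paddle moves on an arc about it, 44 mm down at the lever's stop.
- lever_right_pad (a point): The same point on the right lever's paddle, at x -129, y -52, z 192 mm of the rack; same sizes and motion.
- lever_left (a joint): Angle of the left rocker lever, rad: 0 at rest with the gate closed, growing as the paddle is pressed, stop at 0.45. The tin passes under the gate from about 0.35. A spring returns it when let go; pressing takes about 3 N at first and 6 N at the stop.
- lever_right (a joint): The same for the right rocker lever.
- cup: Loose white plastic cup, 68 mm across, 75 mm high, upright on the table beside the rack; origin at the centre of its underside. Not to be disturbed.
- mouse: Loose black computer mouse, 100 x 58 x 32 mm, on the table beside the rack; origin at the centre of its underside. Not to be disturbed.
There are look-alikes about, which are no part of the job. Leave any orange or turquoise look-alike of the part that bears tin_long_center alone.

How it is judged:
By the outcome, as a careful person would: the job done as asked, in the order asked, and still so for the second after the job is handed in, with the robot touching nothing.
It also fails if it takes over 29 s, if anything falls off the work surface, if the arm or the gripper's body presses on something with over 40 N, if the wrist force passes 120 N, or if a joint passes its speed limit or range.

## Robot

A 6-joint arm with a two-finger parallel gripper is mounted at the origin on the work surface. World frame = base frame: x ahead of the robot, y to its left, z up, the work surface at z = 0. Lengths are in m, angles in rad, forces in N, time in s.
With the tool pointing down it reaches from about 0.325 to 0.925 m from the base axis. Payload 3.1 kg.
Tool frame: the origin (TCP) lies between the finger pads; the fingertips stand ahead of it and the grasp point (between the pads) lies 5 mm behind it (arm.tip_extent is the y of the fingertips in the tool frame, in m); y points along the fingers, z is the direction in which the jaws open and shut, and the axes are right-handed (so a half turn about y gives the same grasp; the last joint's range is limited). The gripper opens to 85 mm and grips with 20 to 120 N. Pads are 22 mm wide; open, the fingers measure 114 mm over their backs; the gripper's body (76 mm by 85 mm) begins 54 mm behind the grasp point. The pads swing forward as they close: fully open they stand 13 mm farther back than shut.
Start: joints at [-1.421, 0.217, 1.613, -0, 1.311, -0.112], TCP at [0.162, -0.604, 0.245] pointing down, gripper open.
Joint ranges: [-2.75, 2.75], [-0.78, 2.1], [0.31, 2.55], [-1.13, 4.27], [0.13, 2.63], [-2.58, 2.58]. Speed limits (rad/s): [2.79, 2.79, 3.14, 3.14, 3.14, 3.14].

## Interface

Orientations are given as a 3x3 rotation matrix whose columns are the frame's x, y, z axes.
In Python, from plant import arm, eyes, job, readout gives the robot as it stands. Calls block until the motion is done:
- arm.move_pose(position, orientation): joint-space move of the TCP to a pose.
- arm.movel(position, v=0.15, rot=None): straight line of the TCP; rot=None keeps the orientation; v is the mean speed in m/s.
- arm.set_joints(angles): joint-space move.
- arm.let_go() and arm.close_gripper(grasp_force=None): open the fingers fully, or close them until they stop; grasp_force is the grip in N (None keeps the last).
- arm.sleep(seconds).
- arm.ik(position, orientation): joint angles nearest the present ones, or None.
- eyes.read_camera(name): name is "scene" or "top" or "wrist"; returns the picture (384x512x3 uint8, blue, green, red); there is no depth.
- eyes.camera_model(name): a dict with "mtx" (3x3 intrinsics, pixels), "extrinsics" (4x4, takes a point from world to camera coordinates). Camera axes: x right, y down, z forward; pixel columns grow to the right and rows downward; lengths in m; the calibration is good to about 2 mm. A picture is of the moment at which its call begins: read the wrist's pose just before it. camera_model takes no time and is no camera call; for the wrist camera it gives the pose at the moment of the call.
A pose or a line that the arm cannot do raises arm.PlanningError and nothing moves.
- job.sign_off(): hands the job in, once; it reports no verdict.
Trained networks look in the newest picture that a camera, given by its name, has taken for a name from the list of things; names that differ only in an ending like _2 or _b are one class to them, and where a whole thing is asked for, a point or a joint stands for the part that bears it (a point fixed in the world has none). Each returns a list of dicts, best first, with "score" (0 to 1); they miss things now and then, are a little off and sometimes report something else, mostly with a low value. They report only what shows in the picture. A call takes as long as a camera call. They do not tell look-alikes from the thing itself.
- eyes.search_frame(camera, target): "xyz" ([x, y, z] in m, in world coordinates, good to about 4 mm: the middle of the surface that is visible of it).
- eyes.place_of(camera, target): "xyz" ([x, y, z] in m, in world coordinates, good to about 4 mm: a listed point, or the origin of a listed thing).
Readings, each from a call of its own:
- readout.read_time_s(): time.
- readout.read_qpos(): joint angles.
- readout.read_qvel(): joint speeds.
- readout.read_joint_torque(): joint torques, N m.
- readout.read_ee_pos(): TCP position.
- readout.read_tool_rot(): TCP orientation.
- readout.read_force(): force on the tool from outside, world axes, zero at the start.
- readout.read_wrist_torque(): the same for the moment, N m.
- readout.read_finger_gap(): finger opening in m.
Only numpy, scipy, OpenCV 4.12 (cv2) and the standard library are available. Lean on these libraries where they do the work, as an engineer would, in place of code of your own. Each camera call takes 0.05 s, during which the arm holds its last target.

## Working session

There is one attempt and no reset: what is moved stays moved. The work goes in short steps, each a Python script; the robot and the scene stay as the last script left them, time stands still between calls to the robot, and variables do not carry over. Pictures are saved under pics/ and viewed, and the job is handed in when it is done.

```bash
ls; mkdir -p pics; python3 - <<'E'
from plant import arm, eyes, job, readout
import cv2
for c in ["scene","top"]:
    cv2.imwrite(f"pics/{c}0.png",eyes.read_camera(c))
    for t in ["rack","tin_long_center","tin_short_center","lever_left_pad","lever_right_pad","cup","mouse"]:
        for d in eyes.place_of(c,t)[:3]: print(c,t,[round(float(v),3) for v in d["xyz"]],round(float(d["score"]),2))
print(arm.tip_extent,readout.read_time_s(),readout.read_tool_rot(),readout.read_finger_gap())
E
```

```text
pics
scene rack [0.636, 0.071, -0.002] 0.85
scene tin_long_center [0.664, 0.12, 0.106] 0.93
scene tin_long_center [0.725, 0.265, 0.021] 0.87
scene tin_long_center [0.628, 0.367, 0.025] 0.78
scene tin_short_center [0.669, 0.016, 0.101] 0.57
scene lever_left_pad [0.505, 0.116, 0.193] 0.85
scene lever_right_pad [0.512, 0.009, 0.189] 0.77
scene cup [0.543, 0.241, -0.003] 0.84
scene mouse [0.516, -0.12, 0.0] 0.63
top rack [0.637, 0.066, -0.001] 0.83
top tin_long_center [0.623, 0.366, 0.019] 0.81
top tin_long_center [0.723, 0.269, 0.024] 0.61
top tin_short_center [0.668, 0.013, 0.104] 0.67
top lever_left_pad [0.503, 0.113, 0.188] 0.88
top lever_right_pad [0.513, 0.009, 0.194] 0.67
top lever_right_pad [0.503, 0.11, 0.19] 0.48
top cup [0.538, 0.245, 0.004] 0.75
top mouse [0.515, -0.122, -0.003] 0.61
0.014 0.8 [[-9.65911186e-01 -2.14943438e-06  2.58873677e-01]
 [-2.58873676e-01 -2.62532832e-05 -9.65911186e-01]
 [ 8.87244665e-06 -1.00000000e+00  2.48019079e-05]] 0.08523504915973902
```

View pics/scene0.png

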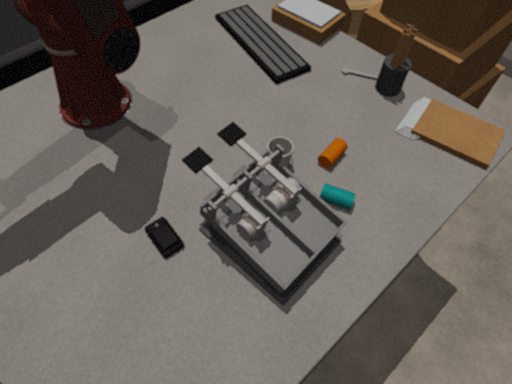

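View pics/top0.png

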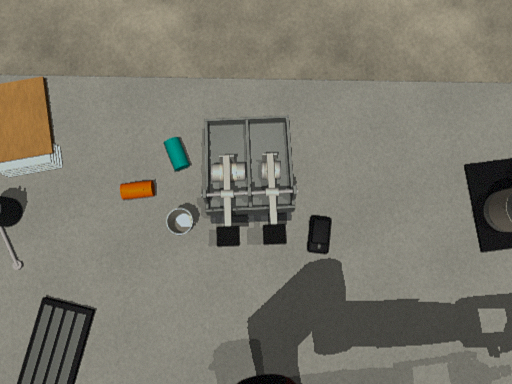

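```bash
python3 - <<'E'
from plant import eyes
import cv2,numpy as np
def proj(c,p):
    m=eyes.camera_model(c);q=m["extrinsics"]@np.append(p,1);u=m["mtx"]@q[:3];return (u[:2]/u[2]).round(1)
ims=[]
for c in ["scene","top"]:
    im=cv2.imread(f"pics/{c}0.png")
    for n,p in dict(L=[.664,.12,.106],S=[.669,.015,.103],a=[.724,.267,.022],b=[.626,.367,.022],pl=[.504,.114,.19],pr=[.513,.009,.192]).items(): print(c,n,proj(c,p))
    x,y=proj(c,[.65,.065,.1]).astype(int)
    ims.append(cv2.resize(im[max(0,y-75):y+75,max(0,x-65):x+65],(390,450),interpolation=cv2.INTER_CUBIC))
cv2.imwrite("pics/crop0.png",np.hstack(ims))
E
```

```text
scene L [281.8 194.7]
scene S [249.5 224.4]
scene a [336.7 194.9]
scene b [332.4 152.1]
scene pl [231.8 131.7]
scene pr [197.7 158.2]
top L [228.4 170.8]
top S [270.7 169.8]
top a [176.3 153.1]
top b [137.4 188.4]
top pl [226.9 235.1]
top pr [274.  231.9]
```

View pics/crop0.png

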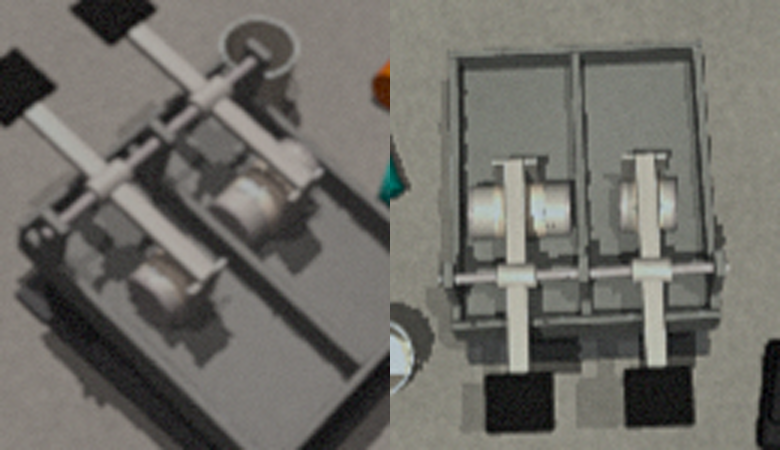

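Candidates for the long tin:
- **Left lane:** metal tin at top (228,171) / scene (282,195).
- **Right lane:** metal tin at top (270,170) / scene (249,224).
- **Turquoise:** on the table at top (176,153).
- **Orange:** on the table at top (137,188).

In the crop, the left-lane tin spans almost the whole lane (about 80 mm) and the right-lane one about half of it. So the long tin is in the left lane, and the lever to press is the left one, with its paddle at top (228,236). The orange and turquoise ones are look-alikes lying on the table.

```bash
python3 - <<'E'
from plant import arm, eyes, job, readout
import cv2,numpy as np
yaw=.05; s,c=np.sin(yaw),np.cos(yaw)
R=np.array([[-c,0,s],[-s,0,-c],[0,-1,0]],float)
p=np.array([.504,.1145]); te=arm.tip_extent
arm.close_gripper()
arm.move_pose([*p,.29],R); print(readout.read_time_s(),readout.read_ee_pos(),readout.read_finger_gap())
arm.movel([*p,.200+te],v=.12)
f0=np.array(readout.read_force()); print(f0,readout.read_time_s())
for z in [.196,.192,.188,.184,.180]:
    arm.movel([*p,z+te],v=.05); print(z,np.round(np.array(readout.read_force())-f0,1),readout.read_time_s())
cv2.imwrite("pics/scene1.png",eyes.read_camera("scene"));cv2.imwrite("pics/top1.png",eyes.read_camera("top"))
a=cv2.imread("pics/scene1.png")[70:270,140:390];b=cv2.imread("pics/top1.png")[90:290,130:330]
cv2.imwrite("pics/c1.png",np.hstack([cv2.resize(a,None,fx=1.7,fy=1.7),cv2.resize(b,None,fx=1.7,fy=1.7)]))
E
```

```text
4.375 [0.50422905 0.11386321 0.28993076] -6.703394813838288e-05
[0.40673994 0.23764348 0.4324617 ] 5.1583
0.196 [-0.5  0.2 -0.3] 5.4083
0.192 [ 0.1 -0.1  0.8] 5.6583
0.188 [ 0.1 -0.5 -0.1] 5.9083
0.184 [ 0.9 -0.   1.1] 6.1583
0.18 [-0.   0.3  0.6] 6.4083
```

View pics/c1.png

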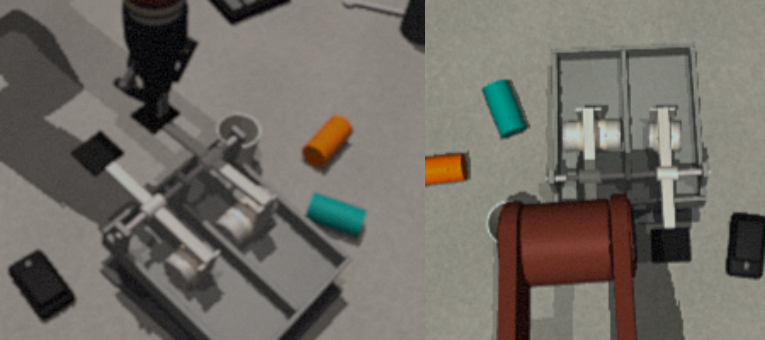

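```bash
python3 - <<'E'
from plant import arm, eyes, readout
import cv2,numpy as np
P=readout.read_ee_pos();print(P,readout.read_force(),readout.read_qpos())
def proj(c,p):
    m=eyes.camera_model(c);q=m["extrinsics"]@np.append(p,1);u=m["mtx"]@q[:3];return (u[:2]/u[2]).round(1)
print(proj("scene",P),proj("scene",P-[0,0,.014]),proj("scene",[.504,.1145,.1905]))
w=eyes.read_camera("wrist");cv2.imwrite("pics/w1.png",w)
for d in eyes.place_of("scene","lever_left_pad")+eyes.place_of("wrist","lever_left_pad"): print(d)
a=cv2.imread("pics/scene1.png")[75:165,180:290]
cv2.imwrite("pics/c2.png",cv2.resize(a,None,fx=6,fy=6,interpolation=cv2.INTER_CUBIC))
E
```

```text
[0.50371321 0.11446707 0.19354486] [-0.53088649 -0.16452463 -0.8360443 ] [ 8.75516268e-02  3.78824269e-02  1.91422062e+00 -5.91451479e-05
  1.19023688e+00  1.60834297e+00]
[231.9 130.4] [232.  134.7] [232.  131.4]
{'xyz': [0.5048, 0.1139, 0.1769], 'score': 0.58}
{'xyz': [0.636, 0.0656, -0.0], 'score': 0.67}
{'xyz': [0.503, 0.1074, 0.1809], 'score': 0.59}
```

View pics/c2.png

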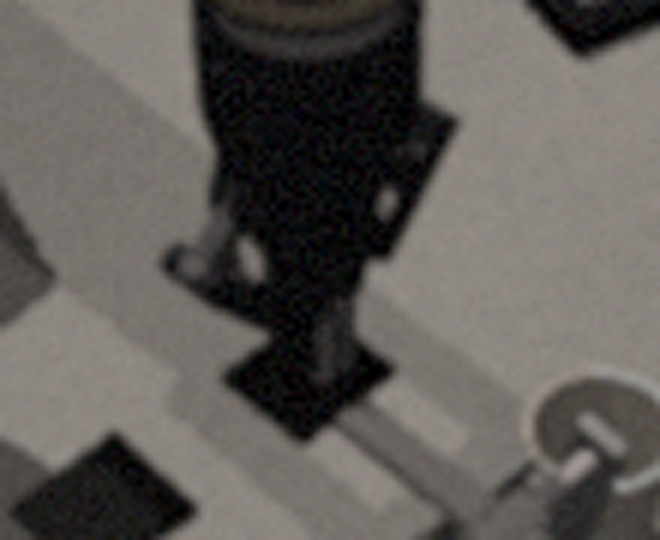

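View pics/w1.png

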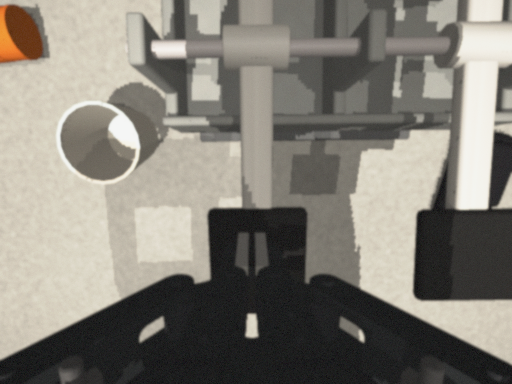

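The force reading stays near zero, but the paddle already looks pushed down (the network puts it at z≈0.178, tip at 0.180). I'll go on by geometry and check joint torques and pictures.

```bash
python3 - <<'E'
from plant import arm, eyes, readout
import cv2,numpy as np
p=np.array([.504,.1145]); te=arm.tip_extent
print(np.round(readout.read_joint_torque(),2))
for z in [.172,.166,.160,.156]:
    arm.movel([*p,z+te],v=.05); print(z,np.round(readout.read_ee_pos(),4)[2]-te,np.round(np.array(readout.read_force()),1),np.round(readout.read_wrist_torque(),2),np.round(readout.read_joint_torque(),2),readout.read_time_s())
a=eyes.read_camera("scene")[75:265,180:360];w=eyes.read_camera("wrist")
t=readout.read_time_s()
print(t,eyes.place_of("scene","tin_long_center"))
cv2.imwrite("pics/c3.png",np.hstack([cv2.resize(a,(364,384),interpolation=cv2.INTER_CUBIC),w[:,:430]]))
E
```

```text
[ -0.   -30.41 -28.8    0.    -0.     0.  ]
0.172 0.1714 [-0.6 -0.8 -0.4] [ 0.03 -0.02  0.01] [ -0.   -30.58 -28.58   0.    -0.04  -0.  ] 6.9667
0.166 0.1656 [0.5 0.3 0.5] [ 0.03 -0.07 -0.05] [ 0.000e+00 -3.070e+01 -2.836e+01  0.000e+00 -1.000e-02 -0.000e+00] 7.2333
0.16 0.1604 [-1.8  0.5  5.3] [-0.01  0.16  0.  ] [-6.000e-02 -2.822e+01 -2.633e+01  2.000e-02 -3.900e-01 -0.000e+00] 7.5
0.156 0.15669999999999998 [-1.1 -0.2  5.5] [-0.01  0.06  0.07] [-1.000e-02 -2.816e+01 -2.579e+01  2.000e-02 -1.800e-01 -0.000e+00] 7.75
7.85 [{'xyz': [0.7248, 0.2666, 0.0212], 'score': 0.86}, {'xyz': [0.7787, 0.1255, 0.0836], 'score': 0.66}, {'xyz': [0.6271, 0.3685, 0.0247], 'score': 0.58}]
```

View pics/c3.png

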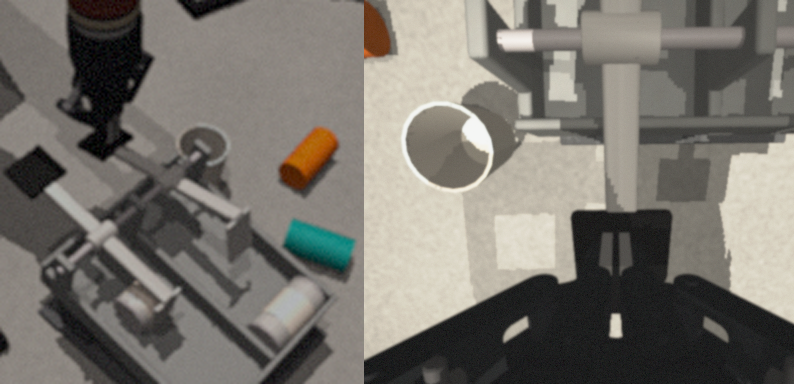

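The scene shows the left gate raised and the long tin at the end stop, at (0.779, 0.126); I expected (0.779, 0.128). I'll hold a moment so it settles, then let the lever up and back off.

```bash
python3 - <<'E'
from plant import arm, eyes, readout
import cv2,numpy as np
p=np.array([.504,.1145]); te=arm.tip_extent
arm.sleep(.8)
eyes.read_camera("scene");print([d["xyz"] for d in eyes.place_of("scene","tin_long_center")])
arm.movel([*p,.205+te],v=.06)
arm.movel([*p,.30],v=.12)
J=np.array(readout.read_qpos()); J[0]=-.8; arm.set_joints(J)
arm.sleep(.3)
a=eyes.read_camera("scene");b=eyes.read_camera("top")
for c in["scene","top"]:
  for t in ["tin_long_center","tin_short_center","lever_left_pad","lever_right_pad","cup","mouse"]:
    for d in eyes.place_of(c,t)[:3]: print(c,t,np.round(d["xyz"],3),round(float(d["score"]),2))
print(readout.read_time_s(),readout.read_force())
cv2.imwrite("pics/c4.png",np.hstack([cv2.resize(a[75:295,140:360],(390,390),interpolation=cv2.INTER_CUBIC),cv2.resize(b[90:290,130:340],(409,390),interpolation=cv2.INTER_CUBIC)]))
E
```

```text
[[0.7801, 0.1259, 0.0891], [0.7257, 0.2654, 0.0217], [0.6275, 0.3681, 0.0234]]
scene tin_long_center [0.78  0.125 0.084] 0.79
scene tin_long_center [0.627 0.367 0.022] 0.72
scene tin_long_center [0.724 0.264 0.021] 0.7
scene tin_short_center [0.67  0.016 0.102] 0.71
scene lever_left_pad [0.503 0.116 0.192] 0.84
scene lever_right_pad [0.515 0.01  0.189] 0.65
scene cup [ 0.542  0.247 -0.002] 0.82
top tin_long_center [0.783 0.131 0.088] 0.75
top tin_long_center [0.724 0.264 0.023] 0.66
top tin_long_center [0.624 0.366 0.023] 0.57
top tin_short_center [0.668 0.015 0.105] 0.77
top lever_left_pad [0.502 0.11  0.191] 0.59
top lever_right_pad [0.513 0.01  0.194] 0.85
top cup [0.542 0.246 0.006] 0.79
top mouse [ 0.513 -0.12  -0.001] 0.7
13.2167 [-0.5601085  -0.13040631  0.21427029]
```

View pics/c4.png

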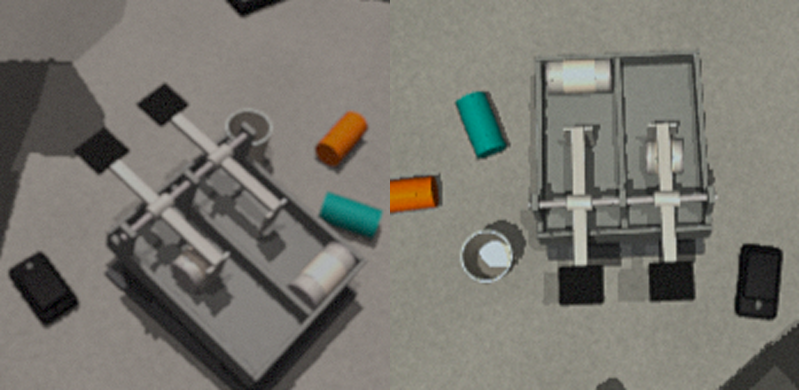

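The long tin (crop right, 578,76) is at the end stop. The left lever is back up with its gate closed, and the short tin is still behind its closed gate at (664,155). The cup and mouse haven't moved.

```bash
python3 -c "
from plant import job
job.sign_off()"
```

```text
the job is handed in; nothing more can be done
```

The long tin was in the left lane. I pressed the left lever's paddle with closed fingertips until the gate lifted and the tin had rolled to the end stop. After holding it down about another second, I let the lever come back up, moved the arm clear and signed off at about 13 s of the 29 s allowed.

- **Final checks:** in both the scene and top cameras, the long tin is at about (0.78, 0.13, 0.086), which is the end stop. The left paddle is back at z ≈ 0.192, so its gate is closed. The short tin is still at (0.669, 0.015, 0.103) behind its gate. The cup and the orange and turquoise look-alikes have not moved, within measurement error.
- **Mouse:** the last network check found it only in the top camera, at its original place. The scene picture also shows it undisturbed.
- **What disagreed:** the force reading stayed near zero until the fingertips were at z ≈ 0.160, then rose to about 5.5 N. The images and paddle height suggested contact earlier, so I judged the press by fingertip height and pictures as well as force. I did not find out why they differed.

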